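# Snap the remote into the spring-jawed holder

## Robot

A 6-joint arm with a two-finger parallel gripper is mounted at the origin on a cart in front of the work surface, level with it; the furniture and walls round the work are solid. World frame = base frame: x ahead of the robot, y to its left, z up, the work surface at z = 0. Lengths are in m, angles in degrees, forces in N, time in s.
With the tool pointing down it reaches from about 0.25 to 0.725 m from the base axis. Payload 9.7 kg.
Tool frame: the origin (TCP) lies midway between the tips of the shut fingers; the grasp point (between the pads) lies 19 mm behind it; z points along the fingers, y is the line along which they close (so a half turn about z gives the same grasp; the last joint's range is limited). The gripper opens to 85 mm and grips with 20 to 120 N. Pads are 22 mm wide; open, the fingers measure 114 mm over their backs; the gripper's body (76 mm by 85 mm) begins 54 mm behind the grasp point. The pads swing forward as they close: fully open they stand 13 mm farther back than shut.
Start: joints at [-67.953, 4.979, 10.078, 95.1, 0, 90], TCP at [0.206, -0.51, 0.231] pointing down, gripper open.
Joint ranges: [-179.16, 179.16], [-48.56, 103.87], [-65.8, 70.77], [-126.05, 130.52], [-82.76, 87.17], [-180, 180]. Speed limits (degrees/s): [127.2, 127.2, 147.25, 180, 180, 180].

## Interface

Orientations are given as [roll, pitch, yaw] about the fixed x, y, z axes, in that order (R = Rz(yaw) Ry(pitch) Rx(roll)).
In Python, from workcell import bot gives the robot as it stands.
- The arm moves only by the shell command python3 -m crank 'ROWS' [FORCE]. ROWS is JSON, a list of rows, each an object with "gripper": the finger opening in mm, from 0 to 85.4; "travel": the shift along the tool's x, y, z in mm, a list of three; "twist": the turn, a rotation vector about the tool's x, y, z in rad, a list of three. In form: [{"gripper": gripper, "travel": [tx, ty, tz], "twist": [rx, ry, rz]}, ...]. A call has 1 to 12 rows; each row shifts and turns the commanded pose from where the row before left it, along the tool's axes as they then stand; what a row does not reach is not made up. A row lasts 1/8 s, in which the tool goes at most 62.5 mm and 10.7 degrees, less where a joint would pass 70% of its speed; a pose out of reach is approached as far as the arm can. A call is refused whole if a number of a shift passes 62.5 or a number of a turn 0.188, either way. A call with a gripper value outside its range is refused whole. The fingers move at their own pace and stop on an object; FORCE is the grip in N (left out, the last holds). Time passes only in rows, so rows that do not move let the fingers close. It gives the time, the measured TCP pose, the force, the opening and the grip force at its end, in the units of the state.
- bot.get_obs(): the state, without advancing time (a new reading comes with each control period).
- bot.camera(name): name is "side" or "top"; returns the picture (480x640x3 uint8, red, green, blue); there is no depth.
- bot.calibration(name): a dict with "vfov" (degrees; the focal length in pixels is half the picture's height over the tangent of half this angle, whatever the lens; pixels are square), "cx", "cy" (the principal point, pixels), "k1" (the pictures are not rectified: a ray, as slopes to the right and down, at radius r is drawn at 1 + k1 r^2 times it, then the intrinsics apply), "camera_from_world" (4x4, takes a point from world to camera coordinates). Camera axes: x right, y down, z forward; pixel columns grow to the right and rows downward; lengths in m; the calibration is good to about 2 mm. A picture is of the moment at which its call begins. calibration takes no time and is no camera call.
- bot.job_done(): hands the job in; it is judged then, once.
The state is a dict: "time": time; "q": joint angles; "qd": joint speeds; "joint_efforts": joint torques, N m; "ee_pos": TCP position; "tcp_rot": TCP orientation; "wrist_force": force on the tool from outside, world axes, zero at the start; "torque": the same for the moment, N m; "opening": finger opening in m; "grasp_force": force on a finger pad.
Only numpy, scipy, OpenCV 4.12 (cv2) and the standard library are available. Lean on these libraries where they do the work, as an engineer would, in place of code of your own. Each camera call takes 0.05 s, during which the arm holds its last target. There are 200 camera calls.

## Task

Put the air-conditioner remote away in the spring-jawed holder on the desk, keys up: tip one end in under the lip of one sprung jaw, push that jaw back gently, by feel and without driving it hard against its stop, until the other end can be lowered past the lip of the other jaw, then let go so that the springs centre the remote and it lies flat, fully down on the holder's rail, under both lips. Leave the other things on the desk where they are.

Things in the scene. Friction and masses are not known exactly. Their poses are not given: they have to be found in the camera images.
- remote_mid (a point): centre of the remote, an off-white slab 184 mm long (x), 48 mm wide (y), 20 mm thick (22 mm at the small flap on its face near the -x end), about 0.13 kg, lying on the desk keys up. The point is half-way along and across, 11 mm above the underside; z up through the keys. Grasp it across its width. Either end may go to either jaw.
- holder: the holder, fixed to the desk: dark steel base 340x62x12 mm, on it an aluminium bridge with two grey sprung jaws. Origin: centre of the base's underside; x along its length, y across, z up. The seated remote lies along x, either way round. The bridge with both jaws is clamped anywhere from -14 to +14 mm along x from the base's middle: this offset is not reported and must be felt or seen.
- glue_mid (a point): centre of a glue stick with a green cap, standing, 24 mm across, 82 mm tall; a bystander
- pawn_stamp_mid (a point): centre of a white pawn-shaped rubber stamp, standing, 27 mm square at the foot, 81 mm tall; a bystander
- carton_mid (a point): centre of a small green and white carton, standing, 40x34x86 mm; a bystander
- block_stamp_mid (a point): centre of a low wooden block stamp, 24x56x32 mm; a bystander
- remote: the remote itself; origin at the centre of its underside, axes as for point remote_mid. Between the jaws their friction can hold it a few mm above the rail unless it is pressed down lightly (5 to 8 N) or set down on the rail first.
- holder_bed (a point): point over the base's middle at the height of the bridge's rail, 36 mm above the desk. The rail, 28 mm wide, is the bed the remote lies on. End blocks of the bridge, 18 mm thick, tops 66 mm above the desk, are centred 132 mm either side of the bridge's middle. Force between remote and holder above 35 N would harm them.
- holder_plus_end (a point): top of the base at its +x end. The jaw on this side: a wall 60 mm wide facing the bridge's middle and 84 mm from it at rest (the two walls are 168 mm apart), with a lip at its top that reaches 5 mm towards the middle; 28 mm free height from rail to lip, lip 4 mm thick, jaw top 68 mm above the desk.
- holder_minus_end (a point): top of the base at its -x end; the jaw on this side is the mirror image. Each jaw slides outward along x by at most 25 mm to a hard stop, against a spring of 500 N/m without preload: 10.5 N at 21 mm, the least that lets the remote's other end pass the opposite lip, 12.5 N at the stop. Seated, both jaws are pushed back about 8 mm.

How it is judged (in metres and radians):
At the end, for the whole second after the job is handed in: The remote lies keys up, flat (0.04 rad) and at rest on the holder's rail under both lips, pressed by the jaws: within 3 mm of its seated height, 9 mm of the holder's long centre line and 20 mm of the base's middle along it, turned at most 0.1 rad (z of remote_mid in the frame of holder between 0.044 and 0.0505 m and x of remote_mid in the frame of holder between -0.02 and 0.02 m and y of remote_mid in the frame of holder between -0.009 and 0.009 m and angle between remote_mid's own z axis and vertical below 0.04 rad and angle between the x axis of remote_mid and the x axis of holder, either way round below 0.1 rad and linear speed of remote below 0.01 m/s and contact force between remote and holder above 3 N); the robot touches nothing.
It fails at once if the remote is forced against the holder (more than 35 N) (contact force between remote and holder above 35 N).
It fails at once if glue is pushed away by more than 20 mm (distance of glue_mid from where it was at the start of the episode above 0.02 m).
It fails at once if pawn_stamp is pushed away by more than 20 mm (distance of pawn_stamp_mid from where it was at the start of the episode above 0.02 m).
It fails at once if carton is pushed away by more than 20 mm (distance of carton_mid from where it was at the start of the episode above 0.02 m).
It fails at once if block_stamp is pushed away by more than 20 mm (distance of block_stamp_mid from where it was at the start of the episode above 0.02 m).
It also fails if it takes over 58 s, if anything falls off the work surface, if the arm or the gripper's body presses on something with over 40 N, if the wrist force passes 120 N, or if a joint passes its speed limit or range.

## Working session

There is one attempt and no reset: what is moved stays moved. The work goes in short steps, Python scripts to look and compute and a shell command to move; the robot and the scene stay as the last step left them, time stands still between calls to the robot, and variables do not carry over. Pictures are saved under pics/ and viewed, at most 10 in all, crops included, and the job is handed in when it is done.

```bash
mkdir -p pics
cat > h.py <<'E'
import numpy as np, cv2
from workcell import bot
def snap(cam,name):
    im=np.asarray(bot.camera(cam)); cv2.imwrite(f'pics/{name}.png',im[:,:,::-1]); return im
def K(cam):
    c=bot.calibration(cam); f=240/np.tan(np.radians(c['vfov'])/2)
    return f,c['cx'],c['cy'],c['k1'],np.array(c['camera_from_world'])
def pix2w(cam,u,v,z):
    f,cx,cy,k1,T=K(cam); d=np.array([(u-cx)/f,(v-cy)/f]); s=d.copy()
    for _ in range(30): s=d/(1+k1*(s@s))
    R,t=T[:3,:3],T[:3,3]; o=-R.T@t; r=R.T@np.array([s[0],s[1],1]); return o+r*(z-o[2])/r[2]
def w2pix(cam,p):
    f,cx,cy,k1,T=K(cam); q=T[:3,:3]@np.array(p)+T[:3,3]; s=q[:2]/q[2]; s=s*(1+k1*(s@s)); return s*f+[cx,cy]
E
python3 - <<'E'
from h import *
np.set_printoptions(precision=3,suppress=True)
snap('top','t0');snap('side','s0')
for c in('top','side'): print(K(c))
print(bot.get_obs())
E
```

```text
(np.float64(486.2262974006464), 319.5725839507625, 247.91689518442917, -0.11440097924051972, array([[ 0.004, -0.999,  0.033,  0.02 ],
       [-0.988, -0.009, -0.151,  0.572],
       [ 0.151, -0.032, -0.988,  1.022],
       [ 0.   ,  0.   ,  0.   ,  1.   ]]))
(np.float64(462.37273477439345), 328.818645939757, 234.90257512496657, 0.011260600301198477, array([[-0.843, -0.537,  0.   ,  0.476],
       [-0.288,  0.451, -0.845,  0.202],
       [ 0.454, -0.713, -0.535,  0.809],
       [ 0.   ,  0.   ,  0.   ,  1.   ]]))
{'time': 0.1, 'q': array([-67.952,   5.008,  10.04 ,  95.099,   0.   ,  90.002]), 'qd': array([-0.014,  0.045,  0.098,  0.023, -0.008,  0.122]), 'joint_efforts': array([  0.001, -52.156,  46.565,   0.016,  -0.   ,   0.   ]), 'ee_pos': array([ 0.206, -0.51 ,  0.231]), 'tcp_rot': array([-179.933,   -0.   ,   22.047]), 'wrist_force': array([-0.199,  0.053, -0.591]), 'torque': array([ 0.055, -0.026,  0.003]), 'grasp_force': 0.0, 'opening': 0.08561339461348434}
```

View pics/t0.png

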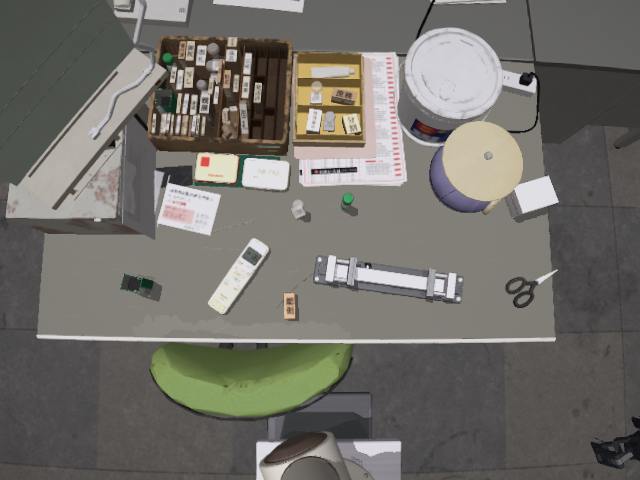

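View pics/s0.png

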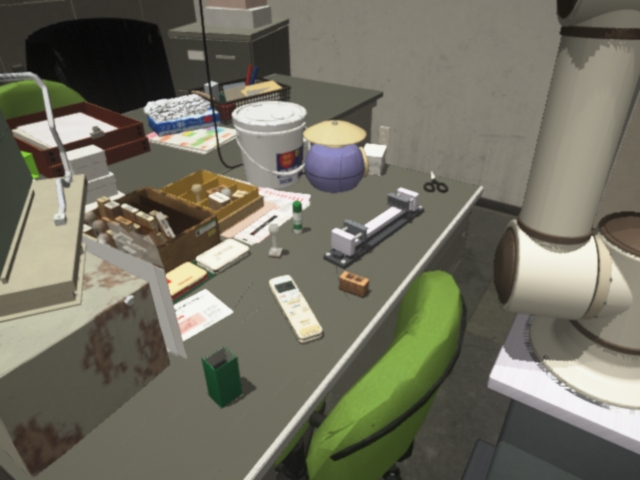

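The top view shows the remote at about (239,276), the holder from (316,268) to (462,290), the block stamp at (290,306), the pawn at (298,209), the glue at (347,200) and the carton at (138,285). I'll zoom in.

Run:
```python
import cv2
im=cv2.imread('pics/t0.png')
a=cv2.resize(im[232:322,205:305],None,fx=4,fy=4,interpolation=cv2.INTER_CUBIC)
b=cv2.resize(im[245:310,308:468],None,fx=5,fy=5,interpolation=cv2.INTER_CUBIC)
cv2.imwrite('pics/b.png',b)
g=cv2.cvtColor(im,cv2.COLOR_BGR2HSV)
import numpy as np
m=((im.min(2)>150)).astype('uint8'); m[:, :200]=0;m[:, 280:]=0;m[:232]=0;m[325:]=0
n,l,s,c=cv2.connectedComponentsWithStats(m); k=1+s[1:,4].argmax()
mm=cv2.morphologyEx((l==k).astype('uint8'),cv2.MORPH_CLOSE,np.ones((9,9)))
r=cv2.minAreaRect(np.argwhere(mm)[:,::-1].astype('float32')); print(r,cv2.boxPoints(r))
from h import *
for u,v in cv2.boxPoints(r): print(pix2w('top',u,v,.018))
```

```text
((237.8456573486328, 275.2919616699219), (21.381954193115234, 82.25088500976562), 34.99202346801758) [[205.50337 302.8524 ]
 [252.67117 235.46982]
 [270.18793 247.73154]
 [223.02014 315.1141 ]]
[0.45089655 0.27373855 0.018     ]
[0.60267336 0.17300146 0.018     ]
[0.57514982 0.1330987  0.018     ]
[0.4244352  0.23420119 0.018     ]
```

View pics/b.png

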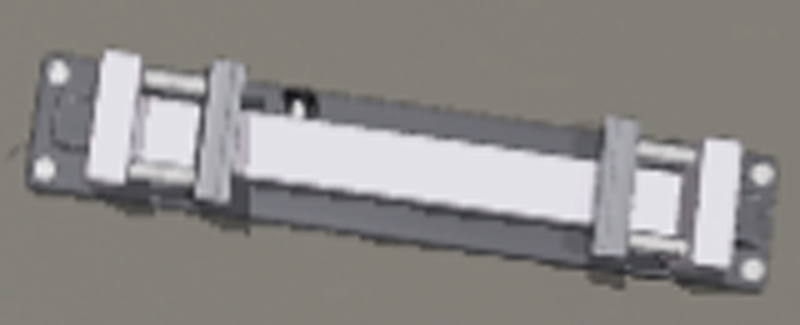

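Run:
```python
from h import *
np.set_printoptions(precision=4,suppress=True)
P=lambda u,v,z: pix2w('top',308+(u+.5)/5-.5,245+(v+.5)/5-.5,z)
bl,br=P(116,116,.066),P(718,203,.066); jl,jr=P(220,130,.068),P(617,186,.068)
c=[P(*p,.012) for p in((42,52),(778,158),(768,292),(24,188))]
print('blocks',bl,br,np.linalg.norm(bl-br),(bl+br)/2); print('jaws',jl,jr,np.linalg.norm(jl-jr),(jl+jr)/2)
print('base',c,np.mean(c,0)); d=(br-bl)[:2]; print('ang',np.degrees(np.arctan2(d[1],d[0])))
d=c[1]-c[0];e=c[2]-c[3];print(np.linalg.norm(d),np.linalg.norm(e),[np.degrees(np.arctan2(x[1],x[0])) for x in(d,e)])
for n,u,v,z in(('block',290,306,.03),('pawn',298,209,.04),('glue',347.5,200,.08),('carton',138,285,.05)): print(n,pix2w('top',u,v,z))
```

```text
blocks [ 0.5257 -0.0001  0.066 ] [ 0.4895 -0.2605  0.066 ] 0.26293891011017184 [ 0.5076 -0.1303  0.066 ]
jaws [ 0.5198 -0.0444  0.068 ] [ 0.4966 -0.2156  0.068 ] 0.1728316704741819 [ 0.5082 -0.13    0.068 ]
base [array([0.5604, 0.0303, 0.012 ]), array([ 0.5142, -0.3061,  0.012 ]), array([ 0.4533, -0.2992,  0.012 ]), array([0.4991, 0.038 , 0.012 ])] [ 0.5067 -0.1343  0.012 ]
ang -97.91097455780512
0.3394790292289687 0.3403143033284249 [np.float64(-97.82249529527881), np.float64(-97.73580534481712)]
block [0.4453 0.0869 0.03  ]
pawn [0.6595 0.0715 0.04  ]
glue [ 0.6712 -0.0353  0.08  ]
carton [0.4862 0.416  0.05  ]
```

```bash
cat >> h.py <<'E'
from scipy.spatial.transform import Rotation as Rn
np.set_printoptions(precision=4,suppress=True)
def need(pos,rpy):
    "shift (mm) and rotation vector (rad), in the present tool axes, to the target pose"
    o=bot.get_obs(); R=Rn.from_euler('xyz',o['tcp_rot'],degrees=True)
    G=Rn.from_euler('xyz',rpy,degrees=True)
    print('travel',R.inv().apply(np.array(pos)-o['ee_pos'])*1e3,'twist',(R.inv()*G).as_rotvec(),'t',o['time'],'F',o['wrist_force'],'T',o['torque'],'q',o['q'])
E
python3 -m crank '[{"gripper":85,"travel":[42,-42,4],"twist":[0,0,0]},{"gripper":85,"travel":[42,-42,4],"twist":[0,0,0]},{"gripper":85,"travel":[42,-42,4],"twist":[0,0,0]},{"gripper":85,"travel":[42,-42,4],"twist":[0,0,0]},{"gripper":85,"travel":[42,-42,4],"twist":[0,0,0]},{"gripper":85,"travel":[42,-42,4],"twist":[0,0,0]},{"gripper":85,"travel":[42,-42,4],"twist":[0,0,0]},{"gripper":85,"travel":[42,-42,4],"twist":[0,0,0]},{"gripper":85,"travel":[42,-42,4],"twist":[0,0,0]},{"gripper":85,"travel":[42,-42,4],"twist":[0,0,0]},{"gripper":85,"travel":[42,-42,4],"twist":[0,0,0]},{"gripper":85,"travel":[0,0,0],"twist":[0,0,0.18]}]' 100
python3 - <<'E'
from h import *
need([.513,.2035,.12],[180,0,-33.7])
E
```

```text
time: 1.6
ee_pos: [0.4616, 0.0952, 0.1859]
tcp_rot: [-180.0, 0.1, 11.8]
wrist_force: [-0.6, -0.8, -0.5]
opening: 0.0851
grasp_force: 0.0
travel [ 72.6345 -95.4929  65.7898] twist [0.0003 0.0021 0.7944] t 1.6 F [-0.6219 -0.8319 -0.4519] T [-0.0871  0.0139 -0.0194] q [ 11.6307  -6.359   -6.1854  90.2883   0.0281 179.815 ]
```

```bash
python3 -m crank '[{"gripper":85,"travel":[36,-48,10],"twist":[0,0,0]},{"gripper":85,"travel":[36,-48,10],"twist":[0,0,0]},{"gripper":85,"travel":[0,0,0],"twist":[0,0,-0.185]},{"gripper":85,"travel":[0,0,0],"twist":[0,0,-0.185]},{"gripper":85,"travel":[0,0,0],"twist":[0,0,-0.185]},{"gripper":85,"travel":[0,0,0],"twist":[0,0,-0.185]},{"gripper":85,"travel":[0,0,0],"twist":[0,0,-0.185]},{"gripper":85,"travel":[0,0,0],"twist":[0,0,-0.185]},{"gripper":85,"travel":[0,0,0],"twist":[0,0,-0.185]},{"gripper":85,"travel":[0,0,0],"twist":[0,0,-0.185]},{"gripper":85,"travel":[0,0,0],"twist":[0,0,-0.185]},{"gripper":85,"travel":[0,0,0],"twist":[0,0,-0.185]}]' 100
python3 - <<'E'
from h import *
need([.513,.2035,.06],[180,0,146.3])
E
```

```text
time: 3.1
ee_pos: [0.5219, 0.1564, 0.1677]
tcp_rot: [179.5, -1.9, 122.0]
wrist_force: [0.2, 0.1, 0.2]
opening: 0.0849
grasp_force: 0.0
travel [ 41.0019  16.5192 109.2882] twist [ 0.0156 -0.0316 -0.4234] t 3.1 F [0.2301 0.1149 0.1577] T [-0.0489 -0.0475 -0.0043] q [15.6327  3.4916  1.4393 88.0279  2.0005 73.5952]
```

```bash
python3 -m crank '[{"gripper":85,"travel":[41,16,40],"twist":[0,0,0]},{"gripper":85,"travel":[0,0,20],"twist":[0.004,-0.008,-0.14]},{"gripper":85,"travel":[0,0,20],"twist":[0,0,-0.14]},{"gripper":85,"travel":[0,0,0],"twist":[0,0,-0.14]},{"gripper":85,"travel":[0,0,0],"twist":[0,0,0]},{"gripper":85,"travel":[0,0,0],"twist":[0,0,0]}]' 100
python3 - <<'E'
from h import *
need([.513,.2035,.004],[180,0,146.3])
im=snap('top','t1'); s=snap('side','s1')
a=cv2.resize(im[215:335,190:310],None,fx=4,fy=4)[:,:,::-1]
p=w2pix('side',[.513,.2035,.03]).astype(int); x,y=np.clip(p[0]-100,0,440),np.clip(p[1]-100,0,240)
b=cv2.resize(s[y:y+200,x:x+133],None,fx=2.4,fy=2.4)[:,:,::-1]; print(x,y)
cv2.imwrite('pics/c1.png',np.hstack([a,b]))
E
```

```text
time: 3.85
ee_pos: [0.5135, 0.2022, 0.0898]
tcp_rot: [179.1, -1.2, 145.6]
wrist_force: [-0.2, -0.0, -0.9]
opening: 0.0849
grasp_force: 0.0
travel [-0.6519 -0.5365 85.8184] twist [ 0.0157 -0.0209 -0.0127] t 3.85 F [-0.2394 -0.0362 -0.8796] T [-0.037  -0.0652 -0.0124] q [20.719   4.7562 -5.8094 79.3867  1.4971 55.1447]
194 198
```

View pics/c1.png

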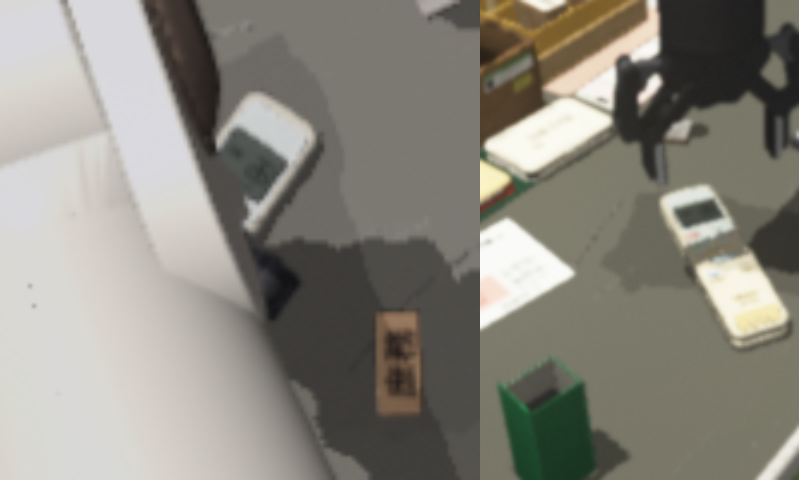

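The top crop shows the arm covering most of the remote, with the display end at about (265,165). In the side crop the open fingers straddle the remote's width. I'm correcting the tilt and descending.

```bash
python3 -m crank '[{"gripper":85,"travel":[-0.6,-0.5,30],"twist":[0.0157,-0.021,-0.0127]},{"gripper":85,"travel":[0,0,30],"twist":[0,0,0]},{"gripper":85,"travel":[0,0,12],"twist":[0,0,0]},{"gripper":85,"travel":[0,0,0],"twist":[0,0,0]},{"gripper":85,"travel":[0,0,0],"twist":[0,0,0]}]' 100
python3 - <<'E'
from h import *
need([.513,.2035,.002],[180,0,146.3])
E
```

```text
time: 4.58
ee_pos: [0.5141, 0.2024, 0.019]
tcp_rot: [179.9, 0.1, 146.5]
wrist_force: [-0.3, 0.4, 0.1]
opening: 0.0848
grasp_force: 0.0
travel [ 1.5443  0.2909 16.9871] twist [0.0014 0.0011 0.0027] t 4.575 F [-0.3472  0.3865  0.0662] T [0.02   0.0244 0.0182] q [ 21.4923   6.5549 -11.7953  71.5481  -0.0063  55.0354]
```

```bash
python3 -m crank '[{"gripper":85,"travel":[1,0,9],"twist":[0,0,0]},{"gripper":85,"travel":[0,0,9],"twist":[0,0,0]},{"gripper":60,"travel":[0,0,0],"twist":[0,0,0]},{"gripper":50,"travel":[0,0,0],"twist":[0,0,0]},{"gripper":40,"travel":[0,0,0],"twist":[0,0,0]},{"gripper":40,"travel":[0,0,0],"twist":[0,0,0]},{"gripper":40,"travel":[0,0,0],"twist":[0,0,0]},{"gripper":40,"travel":[0,0,0],"twist":[0,0,0]}]' 90
python3 - <<'E'
from h import *
need([.513,.2035,.002],[180,0,146.3])
E
```

```text
time: 5.58
ee_pos: [0.5129, 0.2029, 0.0003]
tcp_rot: [180.0, 0.0, 146.5]
wrist_force: [-1.0, -0.5, 6.2]
opening: 0.047
grasp_force: 93.3
travel [ 0.27    0.583  -1.6601] twist [0.0008 0.0007 0.0031] t 5.575 F [-1.0235 -0.4652  6.1666] T [-0.1062  0.2786 -0.0268] q [ 21.5838   7.1532 -13.2684  69.5164  -0.0076  55.1052]
```

```bash
python3 -m crank '[{"gripper":40,"travel":[0,0,-20],"twist":[0,0,0]},{"gripper":40,"travel":[0,0,-50],"twist":[0,0,0]},{"gripper":40,"travel":[0,0,-60],"twist":[0,0,0]},{"gripper":40,"travel":[-28,-43,0],"twist":[0,0,0]},{"gripper":40,"travel":[-28,-43,0],"twist":[0,0,0]},{"gripper":40,"travel":[-28,-43,0],"twist":[0,0,0]},{"gripper":40,"travel":[-28,-43,0],"twist":[0,0,0]},{"gripper":40,"travel":[-28,-43,0],"twist":[0,0,0]},{"gripper":40,"travel":[-28,-43,0],"twist":[0,0,0]},{"gripper":40,"travel":[0,0,0],"twist":[0,0,0.16]},{"gripper":40,"travel":[0,0,0],"twist":[0,0,0.16]},{"gripper":40,"travel":[0,0,0],"twist":[0,0,0.16]}]' 100
python3 -m crank '[{"gripper":40,"travel":[0,0,0],"twist":[0,0,0.16]},{"gripper":40,"travel":[0,0,0],"twist":[0,0,0.16]},{"gripper":40,"travel":[0,0,0],"twist":[0,0,0.16]},{"gripper":40,"travel":[0,0,0],"twist":[0,0,0.16]},{"gripper":40,"travel":[0,0,0],"twist":[0,0,0]},{"gripper":40,"travel":[0,0,0],"twist":[0,0,0]},{"gripper":40,"travel":[0,0,0],"twist":[0,0,0]}]' 100
python3 - <<'E'
from h import *
s=snap('side','s2'); p=w2pix('side',bot.get_obs()['ee_pos']).astype(int); print(p)
cv2.imwrite('pics/c2.png',cv2.resize(s[130:280,270:470],None,fx=4,fy=4)[:,:,::-1])
G=Rn.from_euler('xyz',[180,0,82.2],degrees=True)*Rn.from_rotvec([0,.28,0])
need([.5107,-.1102,.0634],G.as_euler('xyz',degrees=True)); print(w2pix('side',[.5,-.13,.05]))
E
```

```text
time: 7.08
ee_pos: [0.5099, -0.1054, 0.1293]
tcp_rot: [-180.0, -0.0, 118.6]
wrist_force: [0.8, -0.7, -0.6]
opening: 0.0467
grasp_force: 104.1
time: 7.95
ee_pos: [0.5101, -0.1051, 0.1296]
tcp_rot: [180.0, 0.0, 82.4]
wrist_force: [0.4, 0.3, -2.3]
opening: 0.0468
grasp_force: 104.1
[374 190]
travel [-4.9439  1.2363 66.2872] twist [-0.0004  0.2801  0.0034] t 8.0 F [ 0.6236  0.3273 -1.1606] T [-0.0066 -0.0187  0.0152] q [-11.6429   0.1587  -6.1483  83.686   -0.0038  85.9627]
[380.9736 217.1311]
```

View pics/c2.png

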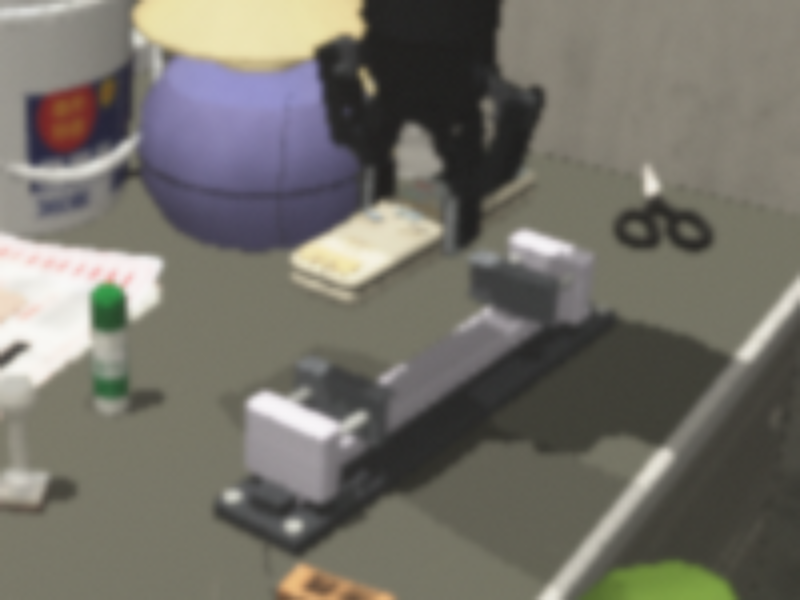

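```bash
python3 -m crank '[{"gripper":40,"travel":[-5,1.2,36],"twist":[0,0,0.003]},{"gripper":40,"travel":[0,0,0],"twist":[0,0.14,0]},{"gripper":40,"travel":[0,0,0],"twist":[0,0.14,0]},{"gripper":40,"travel":[0,0,0],"twist":[0,0,0]},{"gripper":40,"travel":[0,0,0],"twist":[0,0,0]},{"gripper":40,"travel":[0,0,0],"twist":[0,0,0]}]' 100
python3 - <<'E'
from h import *
print(w2pix('side',np.array([.5101,-.1051,.1296])+[.0125,.091,.02]),'seen ~ 351 198.5')
s=snap('side','s3')
cv2.imwrite('pics/c3.png',cv2.resize(s[130:280,270:470],None,fx=4,fy=4)[:,:,::-1])
G=Rn.from_euler('xyz',[180,0,82.2],degrees=True)*Rn.from_rotvec([0,.28,0])
need([.5107,-.1102,.0634],G.as_euler('xyz',degrees=True))
E
```

```text
time: 8.75
ee_pos: [0.5108, -0.1097, 0.094]
tcp_rot: [180.0, -16.0, 82.2]
wrist_force: [0.7, -0.1, -0.8]
opening: 0.0469
grasp_force: 104.2
[349.175  196.6635] seen ~ 351 198.5
travel [-9.0024 -0.0628 29.2754] twist [0.0006 0.0013 0.0005] t 8.8 F [-0.4328  0.1728 -1.1231] T [-0.3094  0.0242  0.0355] q [-20.533    3.7173  -7.6846  82.1735  15.575   76.7516]
```

View pics/c3.png

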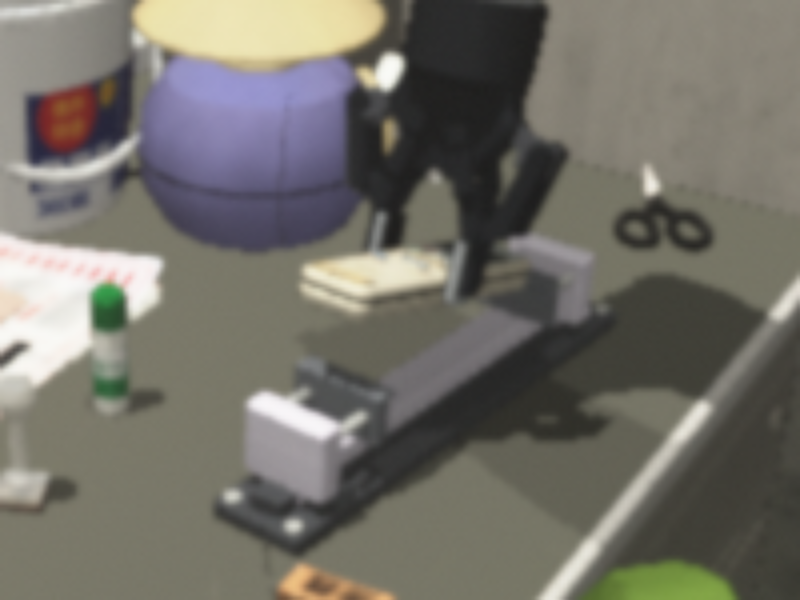

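The side crop shows the remote tilted, its far low end at about (500,245) just clear of the far jaw and its near end raised. I'm lowering the low end towards the rail in stages.

```bash
python3 -m crank '[{"gripper":40,"travel":[-2,0,7],"twist":[0,0,0]},{"gripper":40,"travel":[-2,0,7],"twist":[0,0,0]},{"gripper":40,"travel":[-2,0,6],"twist":[0,0,0]},{"gripper":40,"travel":[0,0,0],"twist":[0,0,0]},{"gripper":40,"travel":[0,0,0],"twist":[0,0,0]}]' 100
python3 - <<'E'
from h import *
G=Rn.from_euler('xyz',[180,0,82.2],degrees=True)*Rn.from_rotvec([0,.28,0])
need([.5107,-.1102,.0634],G.as_euler('xyz',degrees=True))
E
```

```text
time: 9.43
ee_pos: [0.5106, -0.1105, 0.0729]
tcp_rot: [180.0, -16.0, 82.1]
wrist_force: [0.3, -0.0, -0.5]
opening: 0.0469
grasp_force: 104.2
travel [-2.3003  0.0199  9.2252] twist [ 0.0005  0.0001 -0.0011] t 9.425 F [ 0.3448 -0.0036 -0.5165] T [-0.2704  0.0478  0.0029] q [-20.6659   4.2039  -9.5354  79.8945  15.6313  76.702 ]
```

```bash
python3 -m crank '[{"gripper":40,"travel":[-1.2,0,4.6],"twist":[0,0,0]},{"gripper":40,"travel":[-1.1,0,4.2],"twist":[0,0,0]},{"gripper":40,"travel":[0,0,0],"twist":[0,0,0]},{"gripper":40,"travel":[0,0,0],"twist":[0,0,0]},{"gripper":40,"travel":[0,0,0],"twist":[0,0,0]}]' 100
python3 -m crank '[{"gripper":40,"travel":[-3.8,0,-1.1],"twist":[0,0,0]},{"gripper":40,"travel":[-3.8,0,-1.1],"twist":[0,0,0]},{"gripper":40,"travel":[0,0,0],"twist":[0,0,0]},{"gripper":40,"travel":[0,0,0],"twist":[0,0,0]}]' 100
python3 -m crank '[{"gripper":40,"travel":[-1.9,0,-0.6],"twist":[0,0,0]},{"gripper":40,"travel":[-1.9,0,-0.6],"twist":[0,0,0]},{"gripper":40,"travel":[0,0,0],"twist":[0,0,0]},{"gripper":40,"travel":[0,0,0],"twist":[0,0,0]}]' 100
python3 -m crank '[{"gripper":40,"travel":[-1.9,0,-0.6],"twist":[0,0,0]},{"gripper":40,"travel":[-1.9,0,-0.6],"twist":[0,0,0]},{"gripper":40,"travel":[0,0,0],"twist":[0,0,0]},{"gripper":40,"travel":[0,0,0],"twist":[0,0,0]}]' 100
```

```text
time: 10.05
ee_pos: [0.5107, -0.1103, 0.0639]
tcp_rot: [180.0, -16.0, 82.1]
wrist_force: [0.2, 0.1, -1.0]
opening: 0.0467
grasp_force: 104.2
time: 10.55
ee_pos: [0.5095, -0.1182, 0.0637]
tcp_rot: [180.0, -16.0, 82.1]
wrist_force: [0.2, 0.3, -0.8]
opening: 0.047
grasp_force: 104.2
time: 11.05
ee_pos: [0.509, -0.122, 0.0638]
tcp_rot: [180.0, -16.0, 82.1]
wrist_force: [-0.5, 0.5, -1.3]
opening: 0.0471
grasp_force: 104.2
time: 11.55
ee_pos: [0.5085, -0.1259, 0.0639]
tcp_rot: [180.0, -16.0, 82.1]
wrist_force: [0.7, 2.6, -0.9]
opening: 0.0465
grasp_force: 104.2
```

```bash
python3 -m crank '[{"gripper":40,"travel":[-1.9,0,-0.55],"twist":[0,0,0]},{"gripper":40,"travel":[-1.9,0,-0.55],"twist":[0,0,0]},{"gripper":40,"travel":[-1.9,0,-0.55],"twist":[0,0,0]},{"gripper":40,"travel":[-1.9,0,-0.55],"twist":[0,0,0]},{"gripper":40,"travel":[0,0,0],"twist":[0,0,0]},{"gripper":40,"travel":[0,0,0],"twist":[0,0,0]}]' 100
python3 -c "
from h import *
for _ in range(3): o=bot.get_obs(); print(o['ee_pos'],o['wrist_force'],o['torque'])"
python3 -m crank '[{"gripper":40,"travel":[-1.9,0,-0.55],"twist":[0,0,0]},{"gripper":40,"travel":[-1.9,0,-0.55],"twist":[0,0,0]},{"gripper":40,"travel":[0,0,0],"twist":[0,0,0]},{"gripper":40,"travel":[0,0,0],"twist":[0,0,0]}]' 100
python3 -m crank '[{"gripper":40,"travel":[0,0,0],"twist":[0,0,0]}]' 100
```

```text
time: 12.3
ee_pos: [0.5074, -0.1335, 0.064]
tcp_rot: [180.0, -16.1, 82.2]
wrist_force: [0.9, 5.9, -0.7]
opening: 0.0471
grasp_force: 104.2
[ 0.5074 -0.1335  0.064 ] [ 0.9228  5.9291 -0.7024] [ 1.0134 -0.1412  0.0589]
[ 0.5074 -0.1335  0.064 ] [ 0.9228  5.9291 -0.7024] [ 1.0134 -0.1412  0.0589]
[ 0.5074 -0.1335  0.064 ] [ 0.9228  5.9291 -0.7024] [ 1.0134 -0.1412  0.0589]
time: 12.8
ee_pos: [0.5069, -0.1371, 0.0641]
tcp_rot: [180.0, -16.1, 82.2]
wrist_force: [0.3, 7.8, -0.8]
opening: 0.0469
grasp_force: 104.2
time: 12.92
ee_pos: [0.5069, -0.1371, 0.0641]
tcp_rot: [180.0, -16.1, 82.2]
wrist_force: [1.6, 8.3, -0.3]
opening: 0.047
grasp_force: 104.2
```

```bash
python3 -m crank '[{"gripper":40,"travel":[-1.9,0,-0.5],"twist":[0,0,0]},{"gripper":40,"travel":[-1.9,0,-0.5],"twist":[0,0,0]},{"gripper":40,"travel":[0,0,0],"twist":[0,0,0]},{"gripper":40,"travel":[0,0,0],"twist":[0,0,0]}]' 100
python3 -m crank '[{"gripper":40,"travel":[-1.4,0,-0.4],"twist":[0,0,0]},{"gripper":40,"travel":[-1.4,0,-0.4],"twist":[0,0,0]},{"gripper":40,"travel":[0,0,0],"twist":[0,0,0]},{"gripper":40,"travel":[0,0,0],"twist":[0,0,0]}]' 100
python3 -m crank '[{"gripper":40,"travel":[0,0,0],"twist":[0,0,0]}]' 100
python3 - <<'E'
from h import *
s=snap('side','s4'); t=snap('top','t4')
a=cv2.resize(s[150:270,300:420],None,fx=4.5,fy=4.5)[:,:,::-1]
b=cv2.resize(t[235:310,310:365],None,fx=4.5,fy=7.2)[:,:,::-1]
cv2.imwrite('pics/c4.png',np.hstack([a,b]))
E
```

```text
time: 13.42
ee_pos: [0.5064, -0.1407, 0.0641]
tcp_rot: [180.0, -16.2, 82.2]
wrist_force: [1.6, 9.9, 0.4]
opening: 0.0467
grasp_force: 104.1
time: 13.92
ee_pos: [0.506, -0.1433, 0.0641]
tcp_rot: [180.0, -16.2, 82.2]
wrist_force: [1.9, 12.0, 0.6]
opening: 0.0465
grasp_force: 104.1
time: 14.05
ee_pos: [0.506, -0.1433, 0.0641]
tcp_rot: [180.0, -16.2, 82.2]
wrist_force: [1.5, 11.7, 0.4]
opening: 0.0471
grasp_force: 104.1
```

View pics/c4.png

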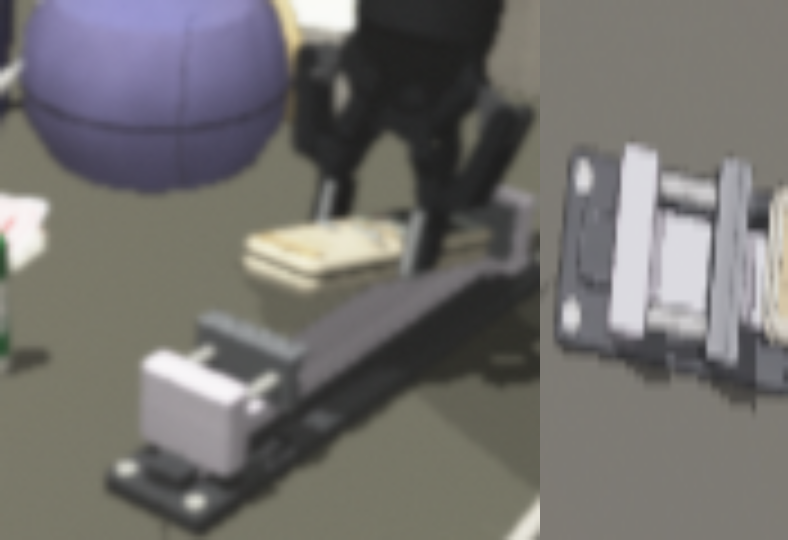

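The side crop shows the far end under the far lip, that jaw pushed back, and the near end raised above the near jaw. The top crop shows the remote's near end (x≈775) clear of the near lip (x≈750). I'm turning it down about the far end.

```bash
python3 -m crank '[{"gripper":40,"travel":[-1.0,0,3.2],"twist":[0,-0.035,0]},{"gripper":40,"travel":[-1.0,0,3.2],"twist":[0,-0.035,0]},{"gripper":40,"travel":[0,0,0],"twist":[0,0,0]},{"gripper":40,"travel":[0,0,0],"twist":[0,0,0]},{"gripper":40,"travel":[0,0,0],"twist":[0,0,0]}]' 100
python3 -m crank '[{"gripper":40,"travel":[-0.8,0,3.2],"twist":[0,-0.035,0]},{"gripper":40,"travel":[0,0,0],"twist":[0,0,0]},{"gripper":40,"travel":[0,0,0],"twist":[0,0,0]}]' 100
python3 - <<'E'
from h import *
o=bot.get_obs(); R=Rn.from_euler('xyz',o['tcp_rot'],degrees=True)
for p in((-.092,0,-.02),(-.092,0,0),(.092,0,0)): 
  w=o['ee_pos']+R.apply(p); print(w,'s',(w[:2]-[.508,-.130])@[-.136,-.991])
E
```

```text
time: 14.78
ee_pos: [0.506, -0.1434, 0.0574]
tcp_rot: [180.0, -12.2, 82.2]
wrist_force: [1.6, 11.6, 1.3]
opening: 0.0469
grasp_force: 104.1
time: 15.15
ee_pos: [0.506, -0.1435, 0.0541]
tcp_rot: [180.0, -10.2, 82.2]
wrist_force: [1.6, 12.3, 0.4]
opening: 0.0471
grasp_force: 104.1
[ 0.4932 -0.2367  0.0575] s 0.10774737430665662
[ 0.4937 -0.2332  0.0378] s 0.10420768462267245
[ 0.5182 -0.0538  0.0703] s -0.07694154784252062
```

```bash
python3 -m crank '[{"gripper":40,"travel":[-0.7,0,1.6],"twist":[0,-0.0175,0]},{"gripper":40,"travel":[-0.3,0,1.6],"twist":[0,-0.0175,0]},{"gripper":40,"travel":[0,0,0],"twist":[0,0,0]},{"gripper":40,"travel":[0,0,0],"twist":[0,0,0]}]' 100
python3 -m crank '[{"gripper":40,"travel":[-0.6,0,1.6],"twist":[0,-0.0175,0]},{"gripper":40,"travel":[-0.3,0,1.6],"twist":[0,-0.0175,0]},{"gripper":40,"travel":[0,0,0],"twist":[0,0,0]},{"gripper":40,"travel":[0,0,0],"twist":[0,0,0]}]' 100
python3 - <<'E'
from h import *
o=bot.get_obs(); R=Rn.from_euler('xyz',o['tcp_rot'],degrees=True)
for p in((-.092,0,-.02),(-.092,0,0),(.092,0,0)): 
  w=o['ee_pos']+R.apply(p); print(w,'s',(w[:2]-[.508,-.130])@[-.136,-.991])
s=snap('side','s5');a=cv2.resize(s[150:270,300:420],None,fx=5,fy=5)[:,:,::-1]
cv2.imwrite('pics/c5.png',a)
E
```

```text
time: 15.65
ee_pos: [0.5059, -0.1439, 0.0507]
tcp_rot: [180.0, -8.2, 82.2]
wrist_force: [0.3, 12.2, 0.4]
opening: 0.0471
grasp_force: 104.1
time: 16.15
ee_pos: [0.5058, -0.1444, 0.0474]
tcp_rot: [180.0, -6.2, 82.2]
wrist_force: [1.8, 12.0, 0.1]
opening: 0.0469
grasp_force: 104.1
[ 0.4931 -0.2371  0.0573] s 0.10818807800473101
[ 0.4934 -0.235   0.0374] s 0.10603125670001491
[ 0.5182 -0.0538  0.0573] s -0.076949063007178
```

View pics/c5.png

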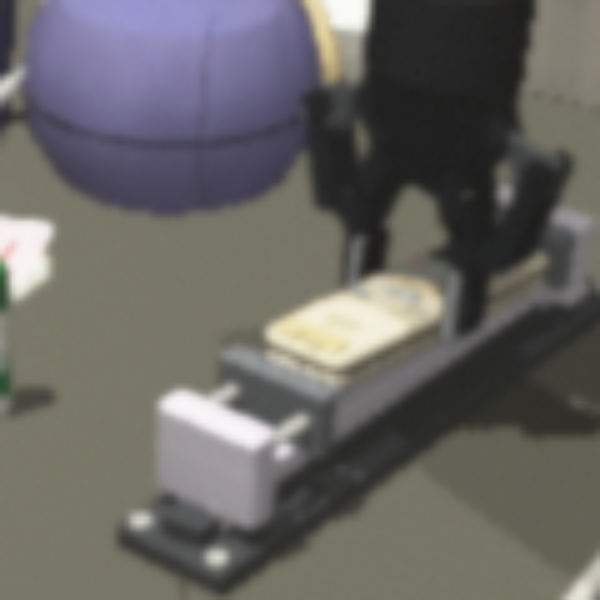

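The side crop shows the near end now inside the near lip with its lower edge below it, and no vertical force. I'm continuing the turn to flat.

```bash
python3 -m crank '[{"gripper":40,"travel":[-0.4,0,1.6],"twist":[0,-0.018,0]},{"gripper":40,"travel":[-0.4,0,1.6],"twist":[0,-0.018,0]},{"gripper":40,"travel":[0,0,0],"twist":[0,0,0]},{"gripper":40,"travel":[0,0,0],"twist":[0,0,0]}]' 100
python3 -m crank '[{"gripper":40,"travel":[-0.3,0,1.6],"twist":[0,-0.018,0]},{"gripper":40,"travel":[-0.3,0,1.6],"twist":[0,-0.018,0]},{"gripper":40,"travel":[0,0,0],"twist":[0,0,0]},{"gripper":40,"travel":[0,0,0],"twist":[0,0,0]}]' 100
python3 -m crank '[{"gripper":40,"travel":[-0.3,0,1.6],"twist":[0,-0.018,0]},{"gripper":40,"travel":[-0.3,0,1.6],"twist":[0,-0.018,0]},{"gripper":40,"travel":[0,0,0],"twist":[0,0,0]},{"gripper":40,"travel":[0,0,0],"twist":[0,0,0]},{"gripper":40,"travel":[0,0,0],"twist":[0,0,0]}]' 100
```

```text
time: 16.7
ee_pos: [0.5058, -0.1448, 0.044]
tcp_rot: [180.0, -4.1, 82.2]
wrist_force: [0.9, 11.3, -0.2]
opening: 0.0469
grasp_force: 104.1
time: 17.2
ee_pos: [0.5057, -0.1452, 0.0407]
tcp_rot: [-180.0, -2.1, 82.2]
wrist_force: [1.4, 11.2, -1.2]
opening: 0.047
grasp_force: 104.1
time: 17.82
ee_pos: [0.5056, -0.1458, 0.0375]
tcp_rot: [-180.0, -0.0, 82.2]
wrist_force: [1.0, 13.4, -1.0]
opening: 0.0469
grasp_force: 104.3
```

```bash
python3 -m crank '[{"gripper":40,"travel":[3,0,0],"twist":[0,0,0]},{"gripper":40,"travel":[3,0,0],"twist":[0,0,0]},{"gripper":40,"travel":[3,0,0],"twist":[0,0,0]},{"gripper":40,"travel":[3,0,0],"twist":[0,0,0]},{"gripper":40,"travel":[2,0,0],"twist":[0,0,0]},{"gripper":40,"travel":[0,0,0],"twist":[0,0,0]},{"gripper":40,"travel":[0,0,0],"twist":[0,0,0]}]' 100
python3 -m crank '[{"gripper":40,"travel":[0,0,0.8],"twist":[0,0,0]},{"gripper":40,"travel":[0,0,0.5],"twist":[0,0,0]},{"gripper":40,"travel":[0,0,0],"twist":[0,0,0]},{"gripper":40,"travel":[0,0,0],"twist":[0,0,0]}]' 100
```

```text
time: 18.7
ee_pos: [0.5074, -0.1334, 0.0375]
tcp_rot: [-180.0, 0.2, 82.1]
wrist_force: [-0.9, 4.7, -1.3]
opening: 0.0468
grasp_force: 104.2
time: 19.2
ee_pos: [0.5076, -0.1335, 0.0365]
tcp_rot: [180.0, 0.2, 82.1]
wrist_force: [-1.7, 3.2, 4.6]
opening: 0.0468
grasp_force: 104.9
```

```bash
python3 -m crank '[{"gripper":40,"travel":[2,0,-0.4],"twist":[0,0,0]},{"gripper":40,"travel":[1.6,0,0],"twist":[0,0,0]},{"gripper":40,"travel":[0,0,0.5],"twist":[0,0,0]},{"gripper":40,"travel":[0,0,0],"twist":[0,0,0]},{"gripper":40,"travel":[0,0,0],"twist":[0,0,0]}]' 100
python3 -m crank '[{"gripper":40,"travel":[0,0,0.2],"twist":[0,0,0]},{"gripper":40,"travel":[0,0,0],"twist":[0,0,0]},{"gripper":40,"travel":[0,0,0],"twist":[0,0,0]}]' 100
```

```text
time: 19.82
ee_pos: [0.5081, -0.13, 0.0364]
tcp_rot: [180.0, 0.2, 82.1]
wrist_force: [-1.9, -0.0, 4.5]
opening: 0.0469
grasp_force: 105.1
time: 20.2
ee_pos: [0.5081, -0.13, 0.0364]
tcp_rot: [180.0, 0.2, 82.1]
wrist_force: [-2.0, -0.7, 6.9]
opening: 0.047
grasp_force: 105.1
```

```bash
python3 -m crank '[{"gripper":55,"travel":[0,0,0],"twist":[0,0,0]},{"gripper":70,"travel":[0,0,0],"twist":[0,0,0]},{"gripper":80,"travel":[0,0,0],"twist":[0,0,0]},{"gripper":80,"travel":[0,0,0],"twist":[0,0,0]},{"gripper":80,"travel":[0,0,-10],"twist":[0,0,0]},{"gripper":80,"travel":[0,0,-25],"twist":[0,0,0]},{"gripper":80,"travel":[0,0,-50],"twist":[0,0,0]},{"gripper":80,"travel":[0,0,-50],"twist":[0,0,0]},{"gripper":80,"travel":[0,0,0],"twist":[0,0,0]},{"gripper":80,"travel":[0,0,0],"twist":[0,0,0]}]' 20
python3 - <<'E'
from h import *
s=snap('side','s6');t=snap('top','t6')
a=cv2.resize(s[160:280,320:430],None,fx=3.5,fy=3.5)[:,:,::-1]
b=cv2.resize(t[240:315,305:470],None,fx=2.4,fy=5.6)[:,:,::-1]
cv2.imwrite('pics/c6.png',np.hstack([a,b]))
E
```

```text
time: 21.45
ee_pos: [0.508, -0.1294, 0.1709]
tcp_rot: [180.0, 0.2, 82.1]
wrist_force: [-0.3, -0.1, 0.3]
opening: 0.08
grasp_force: 0.0
```

View pics/c6.png

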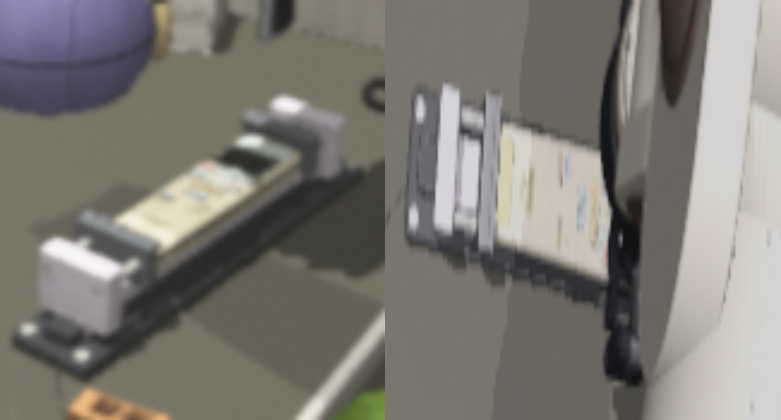

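The side and top crops show the remote flat between the jaws, both ends under the lips, keys up, and the gripper clear of it. Handing in.

```bash
python3 -c "
from workcell import bot
print(bot.job_done())"
```

```text
the job is handed in; nothing more can be done
None
```

The remote lies flat and keys up in the holder, centred under both lips; I handed the job in at about 21.5 s, but the hand-in gave back no verdict.

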